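# Snug an adjustable wrench on a hold-down nut and tighten it

### The arm

A 6-joint arm with a two-finger parallel gripper is mounted at the origin on the work surface. World frame = base frame: x ahead of the robot, y to its left, z up, the work surface at z = 0. Lengths are in mm, angles in degrees, forces in N, time in s.
With the tool pointing down it reaches from about 250 to 775 mm from the base axis. Payload 4 kg.
Tool frame: the origin (TCP) lies between the finger pads; the fingertips stand 22 mm ahead of it and the grasp point (between the pads) lies 3 mm ahead of it; z points along the fingers, y is the line along which they close (so a half turn about z gives the same grasp; the last joint's range is limited). The gripper opens to 94 mm and grips with 3 to 60 N. Pads are 16 mm wide; open, the fingers measure 119 mm over their backs; the gripper's body (75 mm by 177 mm) begins 78 mm behind the grasp point.
Start: joints at [69.322, 4.996, 78.535, -0, 96.463, -5.907], TCP at [140.233, 531.839, 227.506] pointing down, gripper open.
Joint ranges: [-177.83, 177.83], [-43.37, 116.18], [15.69, 146.23], [-61.86, 241.86], [9.47, 152.12], [-147.06, 147.06]. Speed limits (degrees/s): [159.86, 159.86, 180, 180, 180, 180].

### API

Orientations are given as a 3x3 rotation matrix whose columns are the frame's x, y, z axes.
In Python, from rig import readout, optics, r gives the robot as it stands. The module is installed in compiled form; this text tells all that it offers.
- The arm moves only by the tool jog_arm, never from a script. Its argument "targets" is text: rows parted by semicolons, each of 6 numbers parted by spaces: the shift along the tool's x, y, z scaled (see below), then the turn, a rotation vector about the tool's x, y, z scaled (see below). In form: dx dy dz wx wy wz; .... A call has 1 to 20 rows; each row shifts and turns the commanded pose from where the row before left it, along the tool's axes as they then stand; what a row does not reach is not made up. The controller multiplies each number of a shift by 0.02 m and each number of a turn by 6 degrees. A row lasts 1/12 s, in which the tool goes at most 41.7 mm and 7.16 degrees, less where a joint would pass 70% of its speed; a pose out of reach is approached as far as the arm can. A call with a number of a shift or a turn outside -1 to 1 is refused whole. A call with a gripper value outside its range is refused whole. "hand" is the closure, from 0 (fully open) to 1 (shut), set as the call begins (left out, the last holds). The fingers move at their own pace and stop on an object; "newtons" is the grip in N (left out, the last holds). Time passes only in rows, so rows that do not move let the fingers close. It gives the time, the measured TCP pose, the force, the opening and the grip force at its end, in the units of the state.
- readout.read_state(): the state, without advancing time (a new reading comes with each control period).
- optics.get_image(name): name is "scene" or "top"; returns the picture (420x560x3 uint8, red, green, blue); there is no depth.
- optics.camera_info(name): a dict with "fov_y" (degrees; the focal length in pixels is half the picture's height over the tangent of half this angle, whatever the lens; pixels are square), "cx", "cy" (the principal point, pixels), "k1" (the pictures are not rectified: a ray, as slopes to the right and down, at radius r is drawn at 1 + k1 r^2 times it, then the intrinsics apply), "extrinsics" (4x4, takes a point from camera to world coordinates). Camera axes: x right, y down, z forward; pixel columns grow to the right and rows downward; lengths in mm; the calibration is good to about 2 mm. A picture is of the moment at which its call begins. camera_info takes no time and is no camera call.
- r.close_job(): hands the job in; it is judged then, once.
The state is a dict: "time": time; "joints": joint angles; "qvel": joint speeds; "joint_torque": joint torques, N m; "ee_pos": TCP position; "tcp_rot": TCP orientation; "force": force on the tool from outside, world axes, zero at the start; "wrist_torque": the same for the moment, N m; "grip_width": finger opening in mm; "finger_force": force on a finger pad.
Only numpy, scipy, OpenCV 4.12 (cv2) and the standard library are available. Lean on these libraries where they do the work, as an engineer would, in place of code of your own. Each camera call takes 0.05 s, during which the arm holds its last target. There are 200 camera calls.

### The job

An adjustable wrench lies on the tooling plate with its jaws loosely around the brass hold-down nut. Roll the wrench's worm with a gentle fingertip until the jaw is snug on the nut, then swing the handle clockwise (seen from above) until the nut comes up firm, easing off there before the jaw is forced open again. Let go and leave the wrench lying flat and still snug on the nut; do not push the jaw itself and do not disturb the other things.

Things in the scene. Friction and masses are not known exactly. Their poses are not given: they have to be found in the camera images.
- handle (a point): Middle of the handle, half-way up, of a loose 235 mm steel adjustable wrench (0.48 kg) lying flat on the plate, its open jaws around the nut. Axes are the wrench's: x along the handle away from the jaws, y from fixed jaw to movable jaw, z up. The bar is 24 mm wide (y), 12 mm thick, underside 2 mm above the plate. The snug nut's centre lies 150 mm from here along -x; the handle ends 67 mm along +x.
- wrench: The same wrench; origin on the underside at the middle of the closed jaw gap, same axes. Its fixed jaw's gripping face is at y = -14 mm. The head is 16 mm thick. It is loose: it can slide and turn on the plate.
- jaw: The wrench's dark movable jaw; origin at the lower edge of its gripping face, axes as the wrench. It slides along the wrench's y, driven by the worm only: its origin stands at y = 14 mm in the wrench's frame when snug on the nut (up to 1.5 mm more while slightly askew), about 18.8 to 20.8 mm at the start. Pushing or squeezing the jaw itself damages the thread.
- worm: The wrench's knurled brass worm, 18 mm across, 21 mm long, axle along the wrench's y; origin on its axle. Rolling its top TOWARDS THE JAWS (wrench -x) closes the jaw, 0.8 mm per rad (0.09 mm per mm rolled), taking 5.6 N at the rim: press with 8 to 15 N (25 N bends it), draw a closed fingertip over it some 20 mm, lift, repeat. With the jaw on the nut it stops and the finger slips, dragging harder.
- worm_top (a point): The highest line of the worm, middle of its length: 47.5 mm from the snug nut centre towards the handle, nominally 19.5 mm above the plate and 3.5 mm above the head around it. The worm is worn out of true: its top really rises and falls by 1 mm either way as it turns, so press by feel, not by height. Same axes as the wrench.
- nut_top (a point): Centre of the top of the brass hexagon nut on the plate: 28 mm across flats, 32.3 mm across corners, 16 mm tall, standing on the plate; a stud of 18 mm diameter stands 8 mm above it. The vertical turning axis passes here.
- nut (a joint): How far the nut is tightened, rad: grows CLOCKWISE seen from above; starts between 0 and 0.1 and comes up against a firm stop at 0.65 (tight). Its friction is about 0.22 N m before the stop.
- plate: Aluminium tooling plate, 180 x 300 x 15 mm, fixed; origin at its underside below the nut; it reaches 90 mm to -x and +x, 90 mm to -y, 210 mm to +y of there.
- spacer: Bystander: loose aluminium ring on the plate, 24 mm diameter, 12 mm tall; origin under its centre.
- spool: Bystander: blue solder spool, 54 mm diameter, 46 mm tall; origin under its centre.
- jar: Bystander: amber flux jar, 50 mm diameter, 70 mm tall; origin under its centre.
- driver: Bystander: orange-handled screwdriver lying on the table.
- meter: Bystander: yellow multimeter, 150 x 75 x 32 mm; origin under its centre.
- bin: Bystander: blue parts bin, 110 x 90 x 50 mm; origin under its centre.

How it is judged:
By the outcome, as a careful person would: the job done as asked, in the order asked, and still so for the second after the job is handed in, with the robot touching nothing.
It also fails if it takes over 72 s, if anything falls off the work surface, if the arm or the gripper's body presses on something with over 40 N, if the wrist force passes 120 N, or if a joint passes its speed limit or range.

## Working session

There is one attempt and no reset: what is moved stays moved. The work goes in short steps, Python scripts to look and compute and a tool call to move; the robot and the scene stay as the last step left them, time stands still between calls to the robot, and variables do not carry over. Pictures are saved under pics/ and viewed, at most 10 in all, crops included, and the job is handed in when it is done.

Besides the shell and the picture viewer there is one more tool, called after "Request:" as name(argument=value, ...) on one line, values as JSON. jog_arm: Moves the arm, as the interface text tells. Its arguments: {"type":"object","properties":{"targets":{"type":"string"},"hand":{"type":"number"},"newtons":{"type":"number"}},"required":["targets"]}

```bash
mkdir -p pics; cat > h.py <<'E'
import numpy as np, cv2
from rig import readout, optics, r
def K(n):
    c=optics.camera_info(n); f=210/np.tan(np.radians(c['fov_y']/2)); return c,f
def ray(n,u,v,z):
    c,f=K(n); d=np.array([(u-c['cx'])/f,(v-c['cy'])/f]); s=d.copy()
    for _ in range(20): s=d/(1+c['k1']*(s@s))
    E=np.array(c['extrinsics']); w=E[:3,:3]@np.array([s[0],s[1],1]); o=E[:3,3]
    return o+w*(z-o[2])/w[2]
def proj(n,p):
    c,f=K(n); E=np.array(c['extrinsics']); q=E[:3,:3].T@(np.array(p)-E[:3,3]); s=q[:2]/q[2]
    return s*(1+c['k1']*(s@s))*f+[c['cx'],c['cy']]
def snap(n,fn,crop=None,scale=1):
    im=optics.get_image(n)[:,:,::-1].copy(); np.save('pics/'+fn+'.npy',im)
    if crop: im=im[crop[1]:crop[3],crop[0]:crop[2]]
    cv2.imwrite('pics/'+fn+'.png',cv2.resize(im,None,fx=scale,fy=scale,interpolation=cv2.INTER_CUBIC)); 
E
python3 - <<'E'
from h import *
snap('top','t0',None,1.4); snap('scene','s0',None,1.4)
for n in('top','scene'): print(optics.camera_info(n))
s=readout.read_state(); print(s)
E
```

```text
{'fov_y': 48.52773566879897, 'cx': 270.4031682596435, 'cy': 210.76647429168864, 'k1': -0.016522974716886178, 'extrinsics': array([[-6.05914026e-03, -9.90484898e-01,  1.37488016e-01,
         3.99689561e+02],
       [-9.99949813e-01,  7.09840348e-03,  7.06989090e-03,
         1.77767906e+01],
       [-7.97856557e-03, -1.37438278e-01, -9.90478199e-01,
         1.18506406e+03],
       [ 0.00000000e+00,  0.00000000e+00,  0.00000000e+00,
         1.00000000e+00]])}
{'fov_y': 42.41984824006884, 'cx': 286.4213579716294, 'cy': 220.63230728297816, 'k1': -0.010296239288190588, 'extrinsics': array([[ 3.70548546e-02,  8.08952792e-01, -5.86704626e-01,
         1.40663280e+03],
       [ 9.99313003e-01, -3.03948153e-02,  2.12056062e-02,
        -1.69499935e+01],
       [-6.78444373e-04, -5.87087332e-01, -8.09523319e-01,
         1.24532916e+03],
       [ 0.00000000e+00,  0.00000000e+00,  0.00000000e+00,
         1.00000000e+00]])}
{'time': 0.1, 'joints': array([ 6.93215629e+01,  5.03614286e+00,  7.86148535e+01, -1.11214013e-03,
        9.64616252e+01, -5.90779515e+00]), 'qvel': array([ 0.061388  , -0.07268146, -0.20778943, -0.05811278,  0.07967331,
        0.01359662]), 'joint_torque': array([ 1.35053251e-03, -3.41252589e+01, -3.03301191e+01,  7.19220447e-02,
        3.03593301e-02, -1.15188182e-04]), 'ee_pos': array([140.08314505, 531.40789709, 226.41997244]), 'tcp_rot': array([[-9.66953537e-01,  2.54951762e-01, -6.76059158e-04],
       [ 2.54952593e-01,  9.66951792e-01, -1.84579599e-03],
       [ 1.83127674e-04, -1.95716200e-03, -9.99998068e-01]]), 'force': array([ 0.15534589, -0.17626483, -0.12098107]), 'wrist_torque': array([ 0.00443086, -0.02453713,  0.01739709]), 'finger_force': 0.0, 'grip_width': 93.94294919545892}
```

View pics/t0.png

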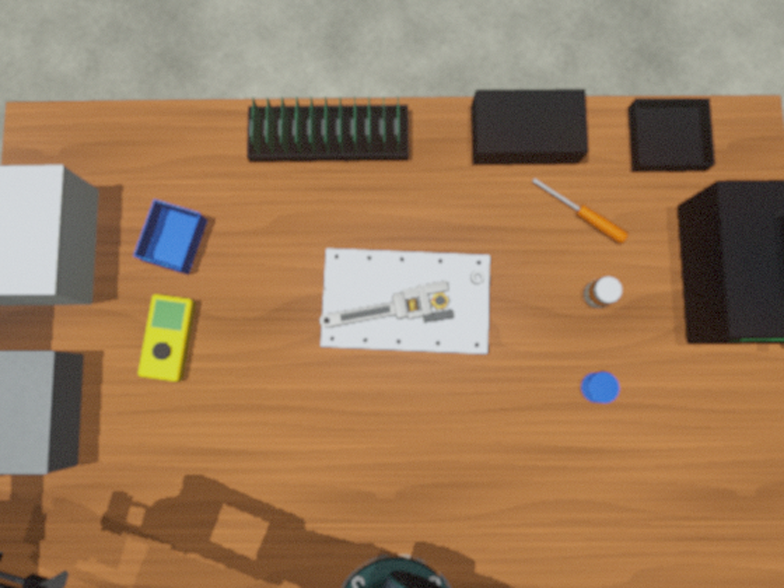

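View pics/s0.png

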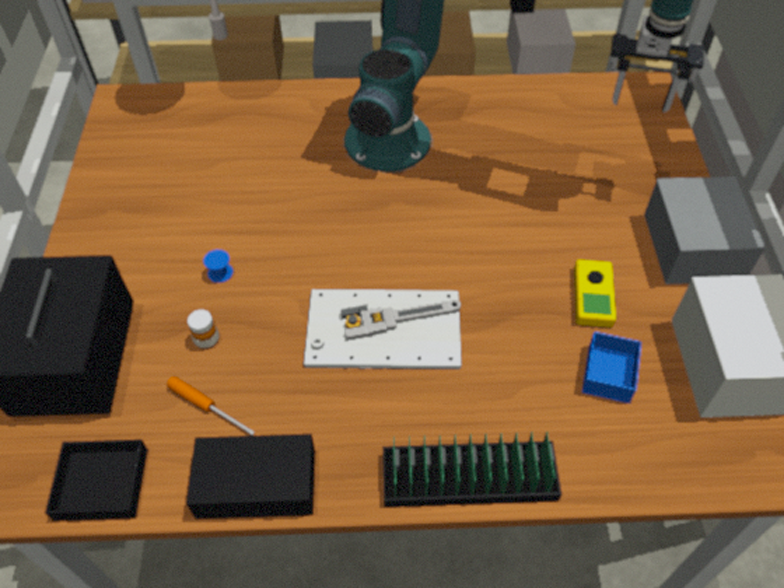

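The top view shows the nut at about (439,299), the worm at (411,303) and the handle end at (326,320), in 1.4x pixels. The handle points to +y and the dark movable jaw is on the robot side.

```bash
python3 - <<'E'
from h import *
for n,box in(('top',(220,170,360,260)),('scene',(210,200,340,270))):
    im=np.load(f'pics/{n[0]}0.npy'); x0,y0,x1,y1=box; c=im[y0:y1,x0:x1]
    cv2.imwrite(f'pics/c_{n}.png',cv2.resize(c,None,fx=5.5,fy=5.5,interpolation=cv2.INTER_CUBIC))
    h=cv2.cvtColor(c,cv2.COLOR_BGR2HSV)
    m=((h[...,1]>90)&(h[...,0]>12)&(h[...,0]<32)&(h[...,2]>60)).astype(np.uint8)
    k,l,st,ce=cv2.connectedComponentsWithStats(m)
    for i in range(1,k):
        if st[i,4]>8:
            u,v=ce[i]+[x0,y0]; print(n,ce[i]+[x0,y0],st[i], *[ray(n,u,v,z).round(1)[:2] for z in(31,34.5)])
E
```

```text
top [289.11769373 213.99180111] [   0    0  140   90 3781] [551.4 -20.7] [551.  -20.6]
top [313.30769231 214.75      ] [88 39 11 11 52] [549.1 -81. ] [548.6 -80.7]
top [294.25641026 217.43589744] [72 44  6  8 39] [542.7 -33.4] [542.2 -33.2]
scene [276.49519402 233.84015664] [   0    0  130   70 2809] [569.9 -13.8] [572.4 -13.8]
scene [269.02631579 226.23684211] [56 23  7  7 38] [543.8 -33.7] [546.3 -33.6]
scene [251.94285714 229.24285714] [37 24 11 10 70] [552.1 -80.6] [554.6 -80.5]
```

View pics/c_top.png

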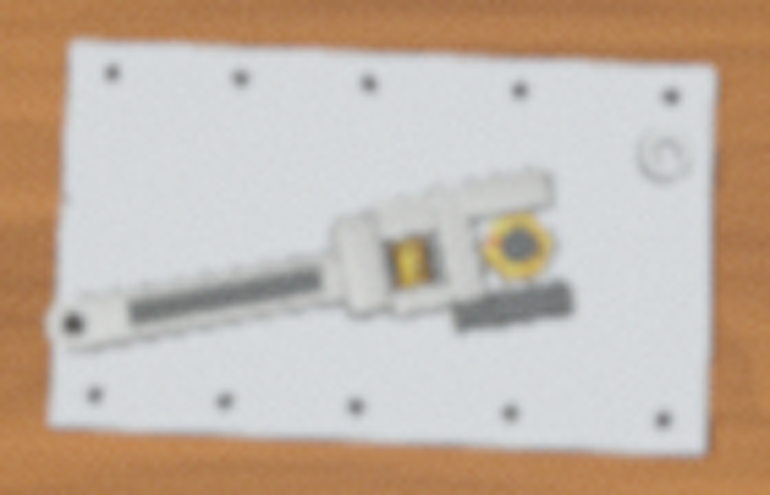

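View pics/c_scene.png

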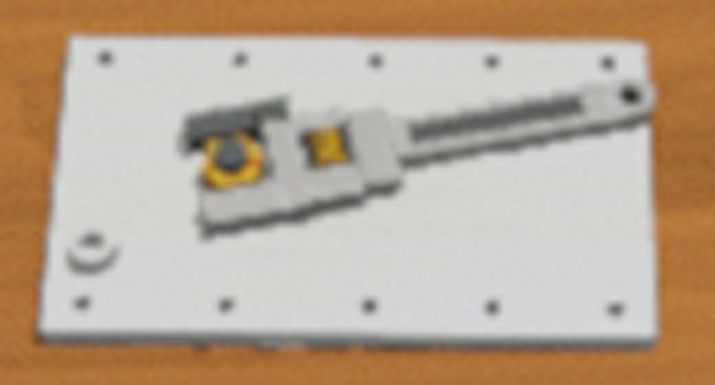

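The top crop gives nut (549,-81), worm (543.5,-33.4) and a handle heading of about 9.75° from +y towards -x. I'm approaching above the worm with closed fingers and tool y along the handle.

Request:
jog_arm(targets="0 0 0 0 0 -0.817;0 0 0 0 0 -0.817;0 0 0 0 0 -0.817;0 0 0 0 0 -0.817;0 0 0 0 0 -0.817;-0.47 -0.98 0 0 0 0;-0.47 -0.98 0 0 0 0;-0.47 -0.98 0 0 0 0;-0.47 -0.98 0 0 0 0;-0.47 -0.98 0 0 0 0;-0.47 -0.98 0 0 0 0;-0.47 -0.98 0 0 0 0;-0.47 -0.98 0 0 0 0;-0.47 -0.98 0 0 0 0;-0.47 -0.98 0 0 0 0;-0.47 -0.98 0 0 0 0;-0.47 -0.98 0 0 0 0;-0.47 -0.98 0 0 0 0;-0.47 -0.98 0 0 0 0;-0.47 -0.98 0 0 0 0", hand=1, newtons=30)

```text
time: 1.77
ee_pos: [329.1, 264.8, 227.0]
tcp_rot: [[-0.986, -0.169, -0.001], [-0.169, 0.986, -0.0], [0.001, -0.0, -1.0]]
force: [-0.4, 0.1, 0.2]
grip_width: 0.3
finger_force: 0.0
```

Request:
jog_arm(targets="-0.47 -0.98 0 0 0 0;-0.47 -0.98 0 0 0 0;-0.47 -0.98 0 0 0 0;-0.47 -0.98 0.5 0 0 0;-0.47 -0.98 0.5 0 0 0;-0.47 -0.98 0.5 0 0 0;-0.47 -0.98 0.5 0 0 0;-0.47 -0.98 0.5 0 0 0;-0.47 -0.98 0.5 0 0 0;-0.47 -0.98 0.5 0 0 0;-0.47 -0.98 0.5 0 0 0;-0.47 -0.98 0.5 0 0 0;-0.47 -0.98 0.5 0 0 0;-0.47 -0.98 0.5 0 0 0;-0.47 -0.98 0.5 0 0 0;-0.47 -0.98 0.5 0 0 0;-0.47 -0.98 0.5 0 0 0;0 0 0 0 0 0;0 0 0 0 0 0")

```text
time: 3.35
ee_pos: [542.1, -35.8, 86.0]
tcp_rot: [[-0.986, -0.167, -0.003], [-0.167, 0.986, 0.001], [0.003, 0.002, -1.0]]
force: [0.2, -0.1, 0.2]
grip_width: 0.3
finger_force: 0.0
```

```bash
cat >> h.py <<'E'
X=np.array([-.985,-.169]);Y=np.array([-.169,.985])
def go(p,z=None):
    s=readout.read_state(); d=np.array(p)-s['ee_pos'][:2]; R=s['tcp_rot'][:2]
    print('t',round(s['time'],2),'ee',s['ee_pos'].round(2),'F',s['force'].round(2),'M',s['wrist_torque'].round(2),'w',round(s['grip_width'],1))
    print('tool dx,dy to target',(R.T@d)[:2].round(2),'ang',np.degrees(np.arctan2(R[1,1],R[0,1])).round(2), 'tilt',s['tcp_rot'][:2,2].round(4))
E
python3 -c "
from h import *
go((543.5,-33.4)); print(ray('top',233.1,228.7,29), ray('scene',210+630/5.5,200+95/5.5,29))"
```

```text
t 3.35 ee [542.07 -35.85  86.05] F [ 0.16 -0.14  0.16] M [ 0.04 -0.03  0.02] w 0.3
tool dx,dy to target [-1.82  2.18] ang 99.64 tilt [-0.0032  0.0011]
[515.67671032 119.33405969  29.        ] [517.51956073 121.60009643  29.        ]
```

Request:
jog_arm(targets="-0.045 0.28 0.6 0 0 0;-0.045 0.28 0.6 0 0 0;0 0 0.1 0 0 0;0 0 0 0 0 0")

```text
time: 3.68
ee_pos: [541.0, -22.6, 59.7]
tcp_rot: [[-0.985, -0.171, -0.003], [-0.171, 0.985, 0.001], [0.003, 0.001, -1.0]]
force: [-0.1, 0.1, -0.1]
grip_width: 0.6
finger_force: 0.0
```

Request:
jog_arm(targets="0 0 0.05 0 0 0;0 0 0.05 0 0 0;0 0 0 0 0 0")

```text
time: 3.93
ee_pos: [542.9, -24.0, 59.9]
tcp_rot: [[-0.986, -0.169, 0.001], [-0.169, 0.986, -0.0], [-0.001, -0.0, -1.0]]
force: [-0.0, 0.5, -0.2]
grip_width: 0.6
finger_force: 0.0
```

Request:
jog_arm(targets="0 0 0.025 0 0 0;0 0 0.025 0 0 0;0 0 0 0 0 0")

```text
time: 4.18
ee_pos: [542.8, -24.2, 58.6]
tcp_rot: [[-0.986, -0.169, 0.0], [-0.169, 0.986, 0.0], [-0.0, -0.0, -1.0]]
force: [1.1, -0.4, -0.6]
grip_width: 0.1
finger_force: 0.0
```

Request:
jog_arm(targets="0 0 0.025 0 0 0;0 0 0 0 0 0")

```text
time: 4.35
ee_pos: [542.7, -24.2, 57.9]
tcp_rot: [[-0.986, -0.169, 0.0], [-0.169, 0.986, 0.0], [-0.0, 0.0, -1.0]]
force: [0.2, -0.6, 1.1]
grip_width: 0.7
finger_force: 0.0
```

Request:
jog_arm(targets="0 0 0.025 0 0 0;0 0 0 0 0 0")

```text
time: 4.52
ee_pos: [542.7, -24.1, 57.4]
tcp_rot: [[-0.986, -0.169, -0.0], [-0.169, 0.986, 0.0], [0.0, 0.0, -1.0]]
force: [0.4, -0.6, 0.9]
grip_width: 0.7
finger_force: 0.0
```

Request:
jog_arm(targets="0 0 0.025 0 0 0;0 0 0 0 0 0")

```text
time: 4.68
ee_pos: [542.6, -24.1, 56.9]
tcp_rot: [[-0.986, -0.169, -0.0], [-0.169, 0.986, 0.0], [0.0, 0.0, -1.0]]
force: [-0.5, 0.5, -0.1]
grip_width: 0.7
finger_force: 0.0
```

Request:
jog_arm(targets="0 0 0.02 0 0 0;0 0 0 0 0 0")

```text
time: 4.85
ee_pos: [542.6, -24.1, 56.5]
tcp_rot: [[-0.986, -0.169, -0.0], [-0.169, 0.986, 0.0], [0.0, 0.0, -1.0]]
force: [-0.2, -0.8, 0.2]
grip_width: 0.6
finger_force: 0.0
```

Request:
jog_arm(targets="0 0 0.02 0 0 0;0 0 0 0 0 0")

```text
time: 5.02
ee_pos: [542.6, -24.1, 56.1]
tcp_rot: [[-0.986, -0.169, -0.0], [-0.169, 0.986, 0.0], [0.0, 0.0, -1.0]]
force: [-0.4, 0.3, -0.1]
grip_width: 0.7
finger_force: 0.0
```

Request:
jog_arm(targets="0 0 0.02 0 0 0;0 0 0 0 0 0")

```text
time: 5.18
ee_pos: [542.7, -24.1, 55.7]
tcp_rot: [[-0.986, -0.169, -0.0], [-0.169, 0.986, 0.0], [-0.0, 0.0, -1.0]]
force: [-0.2, 0.4, -0.4]
grip_width: 0.4
finger_force: 0.0
```

Request:
jog_arm(targets="0 0 0.02 0 0 0;0 0 0 0 0 0")

```text
time: 5.35
ee_pos: [542.7, -24.1, 55.3]
tcp_rot: [[-0.986, -0.169, -0.0], [-0.169, 0.986, 0.0], [0.0, 0.0, -1.0]]
force: [0.8, 0.2, 1.1]
grip_width: 0.6
finger_force: 0.0
```

Request:
jog_arm(targets="0 0 0.02 0 0 0;0 0 0 0 0 0")

```text
time: 5.52
ee_pos: [542.6, -24.1, 54.9]
tcp_rot: [[-0.986, -0.169, -0.0], [-0.169, 0.986, 0.0], [0.0, 0.0, -1.0]]
force: [1.2, 0.1, 0.1]
grip_width: 0.6
finger_force: 0.0
```

Request:
jog_arm(targets="0 0 0.02 0 0 0;0 0 0 0 0 0")

```text
time: 5.68
ee_pos: [542.6, -24.1, 54.5]
tcp_rot: [[-0.986, -0.169, -0.0], [-0.169, 0.986, 0.0], [0.0, 0.0, -1.0]]
force: [-0.9, -0.0, 0.2]
grip_width: 0.2
finger_force: 0.0
```

Request:
jog_arm(targets="0 0 -0.15 0 0 0;0 -0.35 0 0 0 0;0 0 0 0 0 0;0 0 0.06 0 0 0;0 0 0 0 0 0")

```text
time: 6.1
ee_pos: [544.1, -31.4, 56.4]
tcp_rot: [[-0.986, -0.169, 0.001], [-0.169, 0.986, -0.0], [-0.001, -0.0, -1.0]]
force: [-0.3, 0.0, 0.4]
grip_width: 0.3
finger_force: 0.1
```

Request:
jog_arm(targets="0 0 0.03 0 0 0;0 0 0 0 0 0")

```text
time: 6.27
ee_pos: [544.1, -31.3, 56.3]
tcp_rot: [[-0.986, -0.169, 0.001], [-0.169, 0.986, -0.001], [-0.001, -0.001, -1.0]]
force: [0.6, -0.4, 2.6]
grip_width: 0.6
finger_force: 1.4
```

Request:
jog_arm(targets="0 0 0.02 0 0 0;0 0 0 0 0 0")

```text
time: 6.43
ee_pos: [544.1, -31.3, 56.2]
tcp_rot: [[-0.986, -0.169, 0.001], [-0.169, 0.986, -0.001], [-0.001, -0.001, -1.0]]
force: [-0.1, -0.5, 5.5]
grip_width: 0.5
finger_force: 2.5
```

Request:
jog_arm(targets="0 0 0.03 0 0 0;0 -0.1 0 0 0 0;0 -0.1 0 0 0 0;0 0 0 0 0 0")

```text
time: 6.77
ee_pos: [544.4, -32.3, 56.3]
tcp_rot: [[-0.986, -0.169, -0.0], [-0.169, 0.986, 0.006], [-0.001, 0.006, -1.0]]
force: [-3.3, 5.3, 10.6]
grip_width: 0.2
finger_force: 4.7
```

Request:
jog_arm(targets="0 -0.1 0 0 0 0;0 -0.1 0 0 0 0;0 0 0 0 0 0")

```text
time: 7.02
ee_pos: [545.2, -36.1, 56.6]
tcp_rot: [[-0.985, -0.17, 0.0], [-0.17, 0.985, 0.006], [-0.001, 0.006, -1.0]]
force: [-4.1, 5.5, 10.4]
grip_width: 0.4
finger_force: 5.3
```

```bash
python3 -c "
from h import *
go((543.5,-33.4)); snap('scene','s1',(210,180,340,270),5.5)"
```

```text
t 7.02 ee [545.16 -36.08  56.63] F [-4.07  5.46 10.38] M [1.33 0.8  0.  ] w 0.4
tool dx,dy to target [1.18 2.93] ang 99.77 tilt [0.0001 0.0057]
```

View pics/s1.png

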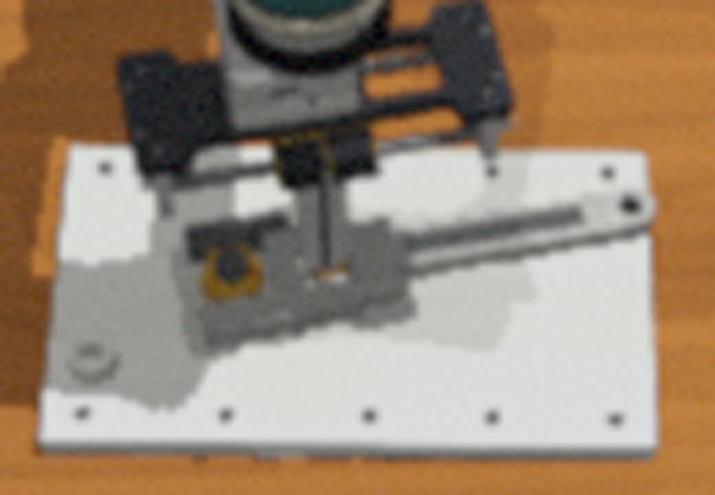

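The fingertip sits on the worm (crop ~(325,270)) and drags about 6 N, so it is rolling. I'll continue the stroke.

Request:
jog_arm(targets="0 -0.1 0 0 0 0;0 -0.1 0 0 0 0;0 0 0 0 0 0")

```text
time: 7.32
ee_pos: [546.0, -42.6, 54.9]
tcp_rot: [[-0.986, -0.17, 0.001], [-0.17, 0.986, 0.0], [-0.001, 0.0, -1.0]]
force: [-0.0, 0.3, -0.1]
grip_width: 0.3
finger_force: 0.3
```

Request:
jog_arm(targets="0 -0.1 0 0 0 0;0 -0.1 0 0 0 0;0 0 0 0 0 0")

```text
time: 7.57
ee_pos: [546.3, -47.2, 54.1]
tcp_rot: [[-0.986, -0.169, -0.001], [-0.169, 0.986, -0.0], [0.001, 0.0, -1.0]]
force: [-0.7, -0.0, -0.6]
grip_width: 0.4
finger_force: 0.0
```

Request:
jog_arm(targets="0 0 -0.2 0 0 0;0 0.5 0 0 0 0;0 0.5 0 0 0 0;0 0 0.1 0 0 0;0 0 0.1 0 0 0;0 0 0 0 0 0")

```text
time: 8.07
ee_pos: [543.2, -26.0, 55.2]
tcp_rot: [[-0.985, -0.17, 0.0], [-0.17, 0.985, 0.001], [-0.0, 0.001, -1.0]]
force: [-1.4, 1.8, 2.2]
grip_width: 0.3
finger_force: 1.7
```

Request:
jog_arm(targets="0 -0.1 0 0 0 0;0 -0.1 0 0 0 0;0 -0.1 0 0 0 0;0 -0.1 0 0 0 0")

```text
time: 8.4
ee_pos: [544.3, -31.1, 55.7]
tcp_rot: [[-0.986, -0.169, -0.001], [-0.169, 0.986, 0.009], [-0.001, 0.009, -1.0]]
force: [-4.0, 12.6, 12.2]
grip_width: 0.3
finger_force: 8.4
```

Request:
jog_arm(targets="0 -0.1 0 0 0 0;0 -0.1 0 0 0 0")

```text
time: 8.57
ee_pos: [545.3, -36.0, 57.3]
tcp_rot: [[-0.985, -0.17, 0.0], [-0.17, 0.985, 0.006], [-0.001, 0.006, -1.0]]
force: [-6.0, 6.6, 15.9]
grip_width: 0.2
finger_force: 7.9
```

Request:
jog_arm(targets="0 -0.1 -0.025 0 0 0;0 -0.1 -0.02 0 0 0")

```text
time: 8.73
ee_pos: [546.4, -42.0, 57.5]
tcp_rot: [[-0.986, -0.17, 0.002], [-0.17, 0.986, 0.002], [-0.002, 0.001, -1.0]]
force: [-1.3, 4.7, 5.7]
grip_width: 0.7
finger_force: 2.7
```

Request:
jog_arm(targets="0 0 -0.25 0 0 0;0 0.3 0 0 0 0;0 0.3 0 0 0 0;0 0 0.1 0 0 0;0 0 0.1 0 0 0;0 0 0 0 0 0")

```text
time: 9.23
ee_pos: [543.6, -30.8, 56.2]
tcp_rot: [[-0.986, -0.169, -0.001], [-0.169, 0.986, 0.0], [0.001, 0.0, -1.0]]
force: [-0.8, 1.1, 0.8]
grip_width: 0.1
finger_force: 0.4
```

```bash
python3 -c "
from h import *
go((543.5,-33.4))"
```

```text
t 9.23 ee [543.6  -30.84  56.25] F [-0.82  1.07  0.78] M [0.15 0.05 0.01] w 0.1
tool dx,dy to target [ 0.53 -2.51] ang 99.76 tilt [-0.0008  0.0001]
```

Request:
jog_arm(targets="0 0.08 0 0 0 0;0 0.02 0.08 0 0 0;0 -0.1 0 0 0 0;0 -0.1 0 0 0 0;0 -0.1 0 0 0 0")

```text
time: 9.65
ee_pos: [543.9, -30.9, 55.4]
tcp_rot: [[-0.986, -0.169, -0.002], [-0.169, 0.985, 0.009], [0.0, 0.009, -1.0]]
force: [-3.2, 12.4, 8.3]
grip_width: 0.6
finger_force: 7.2
```

Request:
jog_arm(targets="0 -0.1 0 0 0 0;0 -0.1 0 0 0 0;0 -0.1 0 0 0 0")

```text
time: 9.9
ee_pos: [545.5, -38.9, 57.0]
tcp_rot: [[-0.985, -0.17, 0.0], [-0.17, 0.985, 0.004], [-0.001, 0.004, -1.0]]
force: [-3.4, 4.2, 8.3]
grip_width: 0.4
finger_force: 3.8
```

Request:
jog_arm(targets="0 0 -1 0 0 0;0 0.1 -1 0 0 0;0 0 0 0 0 0")

```text
time: 10.15
ee_pos: [547.8, -39.5, 99.2]
tcp_rot: [[-0.986, -0.169, 0.008], [-0.169, 0.986, -0.002], [-0.007, -0.003, -1.0]]
force: [0.6, 0.1, 0.7]
grip_width: 0.5
finger_force: 0.0
```

```bash
python3 -c "
from h import *
go((543.5,-33.4)); print(readout.read_state()['joints'].round(1)); snap('scene','s2',(225,190,325,265),7.5)"
```

```text
t 10.15 ee [547.78 -39.47  99.18] F [0.56 0.07 0.74] M [ 0.03  0.03 -0.05] w 0.5
tool dx,dy to target [3.19 6.71] ang 99.74 tilt [ 0.0077 -0.0017]
[ -10.     8.    90.    -0.    81.5 -109.8]
```

View pics/s2.png

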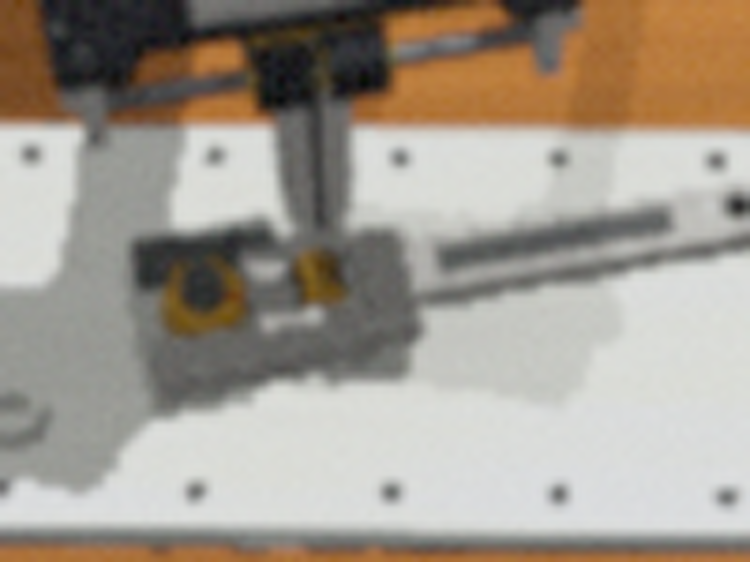

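The worm now shows at crop (322,277), about 2.5 mm nearer the jaws because the wrench slid forward. The fingers taper towards the tip, so I'm turning 90° so the 16 mm pad width runs along the stroke.

Request:
jog_arm(targets="0 0 0.5 0 0 1;0 0 0.5 0 0 1;0 0 0.3 0 0 1;0 0 0 0 0 1;0 0 0 0 0 1;0 0 0 0 0 1;0 0 0 0 0 1;0 0 0 0 0 1;0 0 0 0 0 1;0 0 0 0 0 1;0 0 0 0 0 1;0 0 0 0 0 1;0 0 0 0 0 1;0 0 0 0 0 1;0 0 0 0 0 1;0 0 0 0 0 0;0 0 0 0 0 0")

```text
time: 11.62
ee_pos: [544.4, -39.0, 67.5]
tcp_rot: [[-0.172, 0.985, -0.002], [0.985, 0.172, 0.0], [0.001, -0.002, -1.0]]
force: [0.2, -0.2, -0.4]
grip_width: 0.8
finger_force: 0.0
```

```bash
python3 -c "
from h import *
go((542.8,-36))"
```

```text
t 11.62 ee [544.42 -38.97  67.53] F [ 0.2  -0.2  -0.37] M [-0.06  0.02 -0.03] w 0.8
tool dx,dy to target [ 3.2  -1.08] ang 9.89 tilt [-0.0023  0.0003]
```

Request:
jog_arm(targets="0.5 -0.05 0.2 0 0 0;0 0 0.3 0 0 0;0 0 0.05 0 0 0;0 0 0 0 0 0;0 0 0 0 0 0")

```text
time: 12.03
ee_pos: [542.3, -29.1, 57.7]
tcp_rot: [[-0.17, 0.985, -0.001], [0.985, 0.17, -0.0], [0.0, -0.001, -1.0]]
force: [-0.0, -0.3, 0.1]
grip_width: 0.4
finger_force: 0.0
```

Request:
jog_arm(targets="0 0 0.04 0 0 0;0 0 0 0 0 0")

```text
time: 12.2
ee_pos: [542.6, -29.3, 57.3]
tcp_rot: [[-0.169, 0.986, 0.0], [0.986, 0.169, -0.0], [-0.0, 0.0, -1.0]]
force: [-0.4, -0.0, -0.4]
grip_width: 0.3
finger_force: 0.0
```

Request:
jog_arm(targets="0 0 0.05 0 0 0;0 0 0.04 0 0 0;0 0 0 0 0 0")

```text
time: 12.45
ee_pos: [542.9, -29.3, 56.5]
tcp_rot: [[-0.169, 0.986, 0.001], [0.986, 0.169, -0.0], [-0.0, 0.001, -1.0]]
force: [-1.5, -0.3, 4.5]
grip_width: 0.3
finger_force: 2.2
```

Request:
jog_arm(targets="-0.1 0 0 0 0 0;-0.1 0 0 0 0 0")

```text
time: 12.62
ee_pos: [543.1, -31.1, 56.5]
tcp_rot: [[-0.169, 0.986, -0.0], [0.986, 0.169, 0.005], [0.005, 0.001, -1.0]]
force: [-3.1, 5.9, 7.4]
grip_width: 0.3
finger_force: 3.6
```

Request:
jog_arm(targets="-0.1 0 0 0 0 0;-0.1 0 0 0 0 0")

```text
time: 12.78
ee_pos: [543.9, -35.1, 56.4]
tcp_rot: [[-0.17, 0.986, 0.0], [0.986, 0.17, 0.004], [0.004, 0.001, -1.0]]
force: [-1.6, 4.9, 4.9]
grip_width: 0.5
finger_force: 2.6
```

Flat contact works. I'll press a bit more and finish the stroke.

Request:
jog_arm(targets="-0.05 0 0.04 0 0 0;-0.1 0 0.02 0 0 0;-0.1 0 0 0 0 0")

```text
time: 13.03
ee_pos: [544.8, -40.0, 55.8]
tcp_rot: [[-0.17, 0.986, 0.001], [0.986, 0.17, 0.004], [0.004, 0.001, -1.0]]
force: [-3.0, 5.9, 7.4]
grip_width: 0.3
finger_force: 3.7
```

Request:
jog_arm(targets="-0.1 0 0 0 0 0;-0.1 0 0 0 0 0")

```text
time: 13.2
ee_pos: [545.5, -43.7, 55.5]
tcp_rot: [[-0.17, 0.986, 0.0], [0.986, 0.17, 0.005], [0.005, 0.001, -1.0]]
force: [-2.0, 6.5, 7.5]
grip_width: 0.5
finger_force: 3.5
```

Request:
jog_arm(targets="0 0 -0.2 0 0 0;0.43 -0.02 0 0 0 0;0.43 -0.02 0 0 0 0;0 0 0.1 0 0 0;0 0 0.1 0 0 0;0 0 0 0 0 0")

```text
time: 13.7
ee_pos: [541.6, -28.2, 54.8]
tcp_rot: [[-0.17, 0.985, -0.0], [0.985, 0.17, 0.001], [0.001, 0.0, -1.0]]
force: [-2.5, 2.6, 5.5]
grip_width: 0.4
finger_force: 2.9
```

Request:
jog_arm(targets="-0.1 0 0 0 0 0;-0.1 0 0 0 0 0;-0.1 0 0 0 0 0;-0.1 0 0 0 0 0")

```text
time: 14.03
ee_pos: [542.6, -33.9, 55.5]
tcp_rot: [[-0.17, 0.985, -0.001], [0.985, 0.17, 0.006], [0.006, -0.0, -1.0]]
force: [-5.1, 7.4, 9.8]
grip_width: 0.5
finger_force: 4.8
```

Request:
jog_arm(targets="-0.1 0 0 0 0 0;-0.1 0 0 0 0 0")

```text
time: 14.2
ee_pos: [543.2, -37.8, 55.7]
tcp_rot: [[-0.17, 0.985, -0.001], [0.985, 0.17, 0.006], [0.006, -0.0, -1.0]]
force: [-4.8, 8.4, 11.5]
grip_width: 0.7
finger_force: 5.6
```

Request:
jog_arm(targets="-0.1 0 0 0 0 0;-0.1 0 0 0 0 0")

```text
time: 14.37
ee_pos: [543.8, -41.6, 56.0]
tcp_rot: [[-0.17, 0.985, -0.001], [0.985, 0.17, 0.007], [0.007, -0.0, -1.0]]
force: [-6.0, 9.0, 12.5]
grip_width: 0.3
finger_force: 6.4
```

Request:
jog_arm(targets="0 0 -1 0 0 0;0 -0.5 -1 0 0 0;0 -0.5 0 0 0 0;0.4 -1 0 0 0 0;0.4 -1 0 0 0 0;0 0 0 0 0 0")

```text
time: 14.87
ee_pos: [478.5, -38.6, 92.3]
tcp_rot: [[-0.169, 0.986, -0.005], [0.986, 0.169, 0.001], [0.002, -0.005, -1.0]]
force: [-0.4, 0.3, -1.9]
grip_width: 0.3
finger_force: 0.0
```

```bash
python3 -c "
from h import *
go((542.8,-36)); snap('scene','s3',(225,205,300,255),10)"
```

```text
t 14.87 ee [478.5  -38.56  92.31] F [-0.43  0.34 -1.93] M [-0.09  0.05 -0.01] w 0.3
tool dx,dy to target [-8.37 63.8 ] ang 9.75 tilt [-0.0048  0.0008]
```

View pics/s3.png

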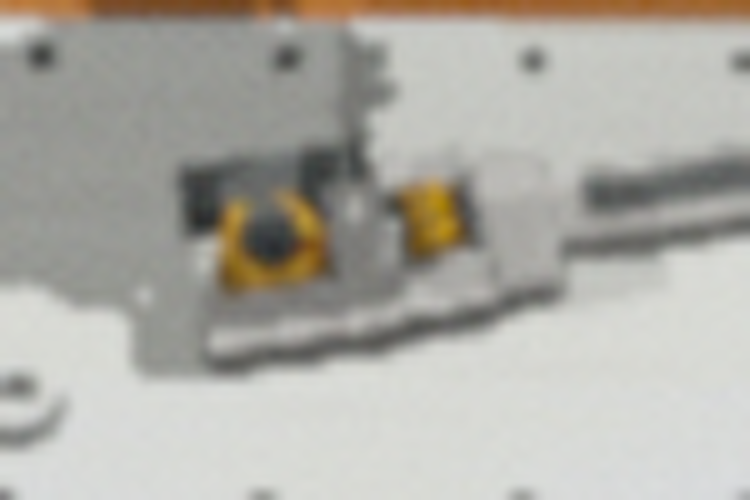

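The jaw (crop ~(180-345,150-225)) now sits close against the nut (~(270,240)). I'll do another stroke to confirm it stalls.

Request:
jog_arm(targets="0 0.8 0 0 0 0;0 0.8 0 0 0 0;0 0.8 0 0 0 0;-0.05 0.8 0.8 0 0 0;0 0 0.8 0 0 0;0 0 0.2 0 0 0;0 0 0 0 0 0;0 0 0 0 0 0")

```text
time: 15.58
ee_pos: [545.9, -29.6, 57.6]
tcp_rot: [[-0.169, 0.986, -0.001], [0.986, 0.169, 0.0], [0.0, -0.001, -1.0]]
force: [0.2, -0.1, -0.4]
grip_width: 0.7
finger_force: 0.0
```

Request:
jog_arm(targets="0 0 0.06 0 0 0;0 0 0.05 0 0 0;0 0 0 0 0 0")

```text
time: 15.83
ee_pos: [545.9, -29.6, 56.5]
tcp_rot: [[-0.169, 0.986, 0.001], [0.986, 0.169, -0.0], [-0.0, 0.001, -1.0]]
force: [-0.5, -1.4, 0.8]
grip_width: 0.2
finger_force: 0.4
```

Request:
jog_arm(targets="0 -0.1 0.05 0 0 0;0 0 0.05 0 0 0;0 0 0 0 0 0")

```text
time: 16.08
ee_pos: [545.6, -29.7, 56.2]
tcp_rot: [[-0.169, 0.986, 0.005], [0.986, 0.169, 0.0], [-0.001, 0.005, -1.0]]
force: [1.5, 0.5, 5.4]
grip_width: 0.6
finger_force: 2.9
```

Request:
jog_arm(targets="-0.1 0 0 0 0 0;-0.1 0 0 0 0 0;-0.1 0 0 0 0 0")

```text
time: 16.33
ee_pos: [546.2, -32.9, 56.5]
tcp_rot: [[-0.17, 0.986, 0.004], [0.985, 0.17, 0.006], [0.005, 0.005, -1.0]]
force: [-1.0, 7.2, 9.6]
grip_width: 0.2
finger_force: 4.9
```

Request:
jog_arm(targets="-0.1 0 0 0 0 0;-0.1 0 0 0 0 0")

```text
time: 16.5
ee_pos: [546.8, -36.8, 56.8]
tcp_rot: [[-0.17, 0.985, 0.004], [0.985, 0.17, 0.006], [0.005, 0.005, -1.0]]
force: [-1.2, 8.2, 12.1]
grip_width: 0.4
finger_force: 5.6
```

Request:
jog_arm(targets="-0.1 0 0 0 0 0;-0.1 0 0 0 0 0")

```text
time: 16.67
ee_pos: [547.3, -40.6, 57.1]
tcp_rot: [[-0.17, 0.985, 0.004], [0.985, 0.17, 0.006], [0.005, 0.004, -1.0]]
force: [-2.8, 8.8, 12.6]
grip_width: 0.8
finger_force: 6.2
```

Request:
jog_arm(targets="0 0 -0.2 0 0 0;0.35 -0.04 0 0 0 0;0.37 -0.04 0 0 0 0;0 0 0.1 0 0 0;0 0 0.1 0 0 0;0 0 0 0 0 0")

```text
time: 17.17
ee_pos: [541.6, -28.3, 56.4]
tcp_rot: [[-0.17, 0.985, -0.001], [0.985, 0.17, 0.002], [0.002, -0.001, -1.0]]
force: [-5.8, 2.4, 14.9]
grip_width: 0.2
finger_force: 7.5
```

Request:
jog_arm(targets="-0.1 0 0 0 0 0;-0.1 0 0 0 0 0;-0.1 0 0 0 0 0")

```text
time: 17.42
ee_pos: [542.0, -30.9, 56.8]
tcp_rot: [[-0.17, 0.985, -0.002], [0.985, 0.17, 0.009], [0.009, -0.001, -1.0]]
force: [-8.7, 10.4, 20.8]
grip_width: 0.4
finger_force: 9.9
```

Request:
jog_arm(targets="-0.1 0 0 0 0 0;-0.1 0 0 0 0 0")

```text
time: 17.58
ee_pos: [542.6, -35.7, 57.1]
tcp_rot: [[-0.17, 0.985, -0.003], [0.985, 0.17, 0.007], [0.007, -0.001, -1.0]]
force: [-9.3, 9.1, 19.7]
grip_width: 0.8
finger_force: 9.7
```

Request:
jog_arm(targets="-0.1 0 0 0 0 0;-0.1 0 0 0 0 0")

```text
time: 17.75
ee_pos: [543.1, -39.6, 57.0]
tcp_rot: [[-0.17, 0.985, -0.003], [0.985, 0.17, 0.007], [0.007, -0.002, -1.0]]
force: [-9.3, 10.0, 19.2]
grip_width: 0.7
finger_force: 9.5
```

Request:
jog_arm(targets="0 0 -0.25 0 0 0;0.35 0 0 0 0 0;0.35 0 0 0 0 0;0 0 0.1 0 0 0;0 0 0.05 0 0 0;0 0 0 0 0 0")

```text
time: 18.25
ee_pos: [541.8, -28.2, 56.4]
tcp_rot: [[-0.17, 0.985, -0.001], [0.985, 0.17, 0.002], [0.002, -0.001, -1.0]]
force: [-3.2, 3.7, 7.8]
grip_width: -0.0
finger_force: 3.9
```

Request:
jog_arm(targets="-0.1 0 0 0 0 0;-0.1 0 0 0 0 0;-0.1 0 0 0 0 0")

```text
time: 18.5
ee_pos: [542.0, -30.1, 56.6]
tcp_rot: [[-0.17, 0.985, -0.003], [0.985, 0.17, 0.011], [0.012, -0.001, -1.0]]
force: [-6.2, 13.8, 12.9]
grip_width: 0.5
finger_force: 6.9
```

Request:
jog_arm(targets="-0.1 0 -0.02 0 0 0;-0.1 0 0 0 0 0")

```text
time: 18.67
ee_pos: [543.6, -35.7, 57.2]
tcp_rot: [[-0.17, 0.985, -0.001], [0.985, 0.17, 0.007], [0.007, 0.001, -1.0]]
force: [-1.8, 8.0, 7.9]
grip_width: 0.4
finger_force: 4.2
```

Request:
jog_arm(targets="-0.1 0 0 0 0 0;-0.1 0 0 0 0 0")

```text
time: 18.83
ee_pos: [544.6, -40.0, 57.2]
tcp_rot: [[-0.17, 0.985, 0.0], [0.985, 0.17, 0.007], [0.006, 0.001, -1.0]]
force: [-2.3, 9.0, 8.1]
grip_width: 0.3
finger_force: 4.1
```

Request:
jog_arm(targets="0 0 -0.2 0 0 0;0.35 0 0 0 0 0;0.35 0 0 0 0 0;0 0 0.1 0 0 0;0 0 0.11 0 0 0;0 0 0 0 0 0")

```text
time: 19.33
ee_pos: [542.0, -28.8, 56.8]
tcp_rot: [[-0.17, 0.986, -0.001], [0.986, 0.17, 0.001], [0.001, -0.0, -1.0]]
force: [-3.2, 2.4, 4.7]
grip_width: 0.6
finger_force: 3.1
```

Request:
jog_arm(targets="-0.1 0 0 0 0 0;-0.1 0 0 0 0 0;-0.1 0 0 0 0 0")

```text
time: 19.58
ee_pos: [542.4, -31.0, 57.0]
tcp_rot: [[-0.17, 0.985, -0.002], [0.985, 0.17, 0.01], [0.01, -0.0, -1.0]]
force: [-3.6, 10.8, 11.0]
grip_width: 0.7
finger_force: 5.4
```

Request:
jog_arm(targets="-0.1 0 0 0 0 0;-0.1 0 0 0 0 0")

```text
time: 19.75
ee_pos: [543.9, -36.4, 57.3]
tcp_rot: [[-0.17, 0.985, 0.0], [0.985, 0.17, 0.006], [0.006, 0.001, -1.0]]
force: [-1.9, 6.2, 7.5]
grip_width: 0.6
finger_force: 3.8
```

Request:
jog_arm(targets="-0.1 0 0 0 0 0;-0.1 0 0 0 0 0")

```text
time: 19.92
ee_pos: [544.8, -40.6, 57.3]
tcp_rot: [[-0.17, 0.985, 0.001], [0.985, 0.17, 0.006], [0.005, 0.002, -1.0]]
force: [-1.6, 7.2, 8.0]
grip_width: 0.6
finger_force: 3.6
```

Two consecutive strokes had the same height profile, so the worm has stopped and the fingertip slips: the jaw is snug. I'm moving beside the handle, on the robot side.

Request:
jog_arm(targets="0 0 -1 0 0 0;0 0 -1 0 0 0;0.9 -0.27 0 0 0 0;0.9 -0.27 0 0 0 0;0.9 -0.27 0 0 0 0;0.9 -0.27 0 0 0 0;0.9 -0.27 0 0 0 0;0.9 -0.27 0 0 0 0;0.9 -0.27 0 0 0 0;0 0 0 0 0 0;0 0 0 0 0 0")

```text
time: 20.83
ee_pos: [485.6, 74.5, 95.8]
tcp_rot: [[-0.171, 0.985, -0.0], [0.985, 0.171, -0.001], [-0.001, -0.0, -1.0]]
force: [0.4, -0.2, -0.3]
grip_width: 0.6
finger_force: 0.0
```

```bash
python3 -c "
from h import *
go((487,75.6)); snap('top','t4',(220,170,340,250),6.5); snap('scene','s4')
im=np.load('pics/s4.npy')[205:255,225:300]; a=np.load('pics/t4.npy')[190:235,265:340]
cv2.imwrite('pics/m4.png',np.hstack([cv2.resize(im,(400,300),interpolation=2),cv2.resize(a,(400,300),interpolation=2)]))"
```

```text
t 20.83 ee [485.65  74.54  95.8 ] F [ 0.38 -0.18 -0.31] M [-0.06  0.04 -0.02] w 0.6
tool dx,dy to target [0.81 1.51] ang 9.84 tilt [-0.0003 -0.0008]
```

View pics/t4.png

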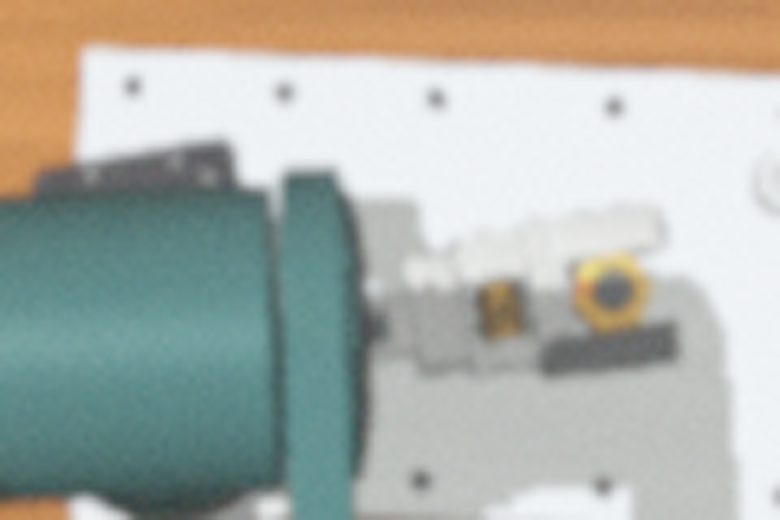

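View pics/m4.png

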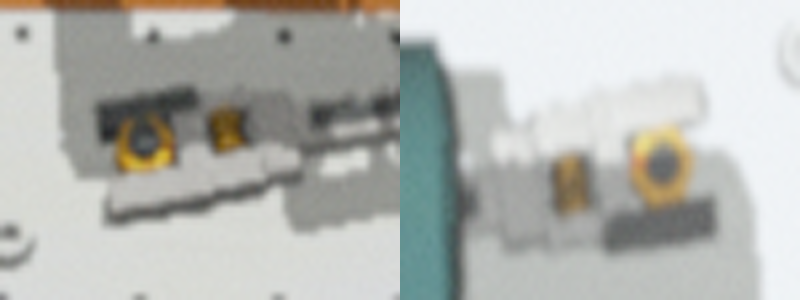

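The jaw now touches the nut in both views (top crop: nut (612,290), jaw face ~y 327). I'm descending beside the handle.

Request:
jog_arm(targets="0 0 0.9 0 0 0;0 0 0.9 0 0 0;0 0 0.8 0 0 0;0 0 0.08 0 0 0;0 0 0 0 0 0;0 0 0 0 0 0")

```text
time: 21.43
ee_pos: [486.8, 73.8, 43.3]
tcp_rot: [[-0.168, 0.986, 0.001], [0.986, 0.168, -0.0], [-0.0, 0.001, -1.0]]
force: [0.8, -0.1, 0.5]
grip_width: 0.2
finger_force: 0.0
```

Request:
jog_arm(targets="0 0.2 0 0 0 0;0 0.2 0 0 0 0;0 0.1 0 0 0 0;0 0 0 0 0 0")

```text
time: 21.77
ee_pos: [497.0, 76.1, 43.5]
tcp_rot: [[-0.169, 0.986, 0.002], [0.986, 0.169, 0.0], [-0.0, 0.002, -1.0]]
force: [0.3, -0.2, 0.7]
grip_width: 0.5
finger_force: 0.0
```

Request:
jog_arm(targets="0 0.1 0 0 0 0;0 0.1 0 0 0 0;0 0 0 0 0 0")

```text
time: 22.02
ee_pos: [500.2, 76.8, 42.8]
tcp_rot: [[-0.169, 0.986, 0.0], [0.986, 0.169, 0.0], [0.0, 0.0, -1.0]]
force: [0.1, 0.3, -0.2]
grip_width: 0.1
finger_force: 0.0
```

Request:
jog_arm(targets="0 0.1 0 0 0 0;0 0.1 0 0 0 0;0 0 0 0 0 0")

```text
time: 22.27
ee_pos: [503.2, 77.4, 42.5]
tcp_rot: [[-0.169, 0.986, -0.002], [0.986, 0.169, -0.0], [0.0, -0.002, -1.0]]
force: [-1.4, -0.8, 2.1]
grip_width: 0.5
finger_force: 1.2
```

Request:
jog_arm(targets="0 0.1 0 0 0 0;0 0.1 0 0 0 0;0 0 0 0 0 0")

```text
time: 22.52
ee_pos: [507.2, 78.2, 42.5]
tcp_rot: [[-0.169, 0.986, -0.002], [0.986, 0.169, 0.0], [0.0, -0.002, -1.0]]
force: [-4.3, -0.5, 1.8]
grip_width: 0.4
finger_force: 2.1
```

Request:
jog_arm(targets="0 0.1 0 0 0 0;0 0.1 0 0 0 0;0 0 0 0 0 0")

```text
time: 22.77
ee_pos: [511.9, 79.0, 42.5]
tcp_rot: [[-0.169, 0.986, 0.0], [0.986, 0.169, 0.001], [0.0, 0.0, -1.0]]
force: [-4.0, 1.1, 0.9]
grip_width: 0.4
finger_force: 1.5
```

Request:
jog_arm(targets="0.03 0.288 0 0 0 0.333;0.03 0.288 0 0 0 0.333;0.03 0.288 0 0 0 0.333;0.03 0.288 0 0 0 0.333;0.03 0.288 0 0 0 0.333")

```text
time: 23.18
ee_pos: [540.0, 83.8, 42.5]
tcp_rot: [[0.006, 1.0, -0.001], [1.0, -0.006, -0.002], [-0.002, -0.001, -1.0]]
force: [-4.2, -2.8, 3.0]
grip_width: 0.5
finger_force: 2.2
```

Request:
jog_arm(targets="0.03 0.288 0 0 0 0.333;0.03 0.288 0 0 0 0.333;0.03 0.288 0 0 0 0.333;0 0 0 0 0 0")

```text
time: 23.52
ee_pos: [558.3, 84.9, 42.7]
tcp_rot: [[0.11, 0.994, 0.001], [0.994, -0.11, -0.001], [-0.001, 0.001, -1.0]]
force: [-2.2, -1.1, 2.0]
grip_width: 0.7
finger_force: 1.2
```

```bash
python3 -c "
from h import *
go((549.5,-81))"
```

```text
t 23.52 ee [558.34  84.88  42.73] F [-2.21 -1.07  2.02] M [-0.39  0.4  -0.05] w 0.7
tool dx,dy to target [-165.85    9.44] ang -6.31 tilt [ 0.0011 -0.0014]
```

Request:
jog_arm(targets="0.01 0.288 0 0 0 0.333;0.01 0.288 0 0 0 0.333;0.01 0.288 0 0 0 0.333;0.01 0.288 0 0 0 0.333;0 0 0 0 0 0")

```text
time: 23.93
ee_pos: [580.8, 82.4, 42.8]
tcp_rot: [[0.246, 0.969, 0.001], [0.969, -0.246, -0.0], [-0.0, 0.001, -1.0]]
force: [-2.5, -1.5, 1.9]
grip_width: 0.2
finger_force: 1.3
```

Request:
jog_arm(targets="0.01 0.144 0 0 0 0.167;0.01 0.144 0 0 0 0.167")

```text
time: 24.1
ee_pos: [585.1, 81.7, 42.7]
tcp_rot: [[0.28, 0.96, -0.002], [0.96, -0.28, -0.0], [-0.001, -0.001, -1.0]]
force: [-5.7, -1.4, 3.0]
grip_width: 0.4
finger_force: 2.8
```

Request:
jog_arm(targets="0.01 0.144 0 0 0 0.167;0 0 0 0 0 0")

```text
time: 24.27
ee_pos: [588.4, 80.9, 42.7]
tcp_rot: [[0.296, 0.955, -0.0], [0.955, -0.296, -0.0], [-0.0, -0.0, -1.0]]
force: [-4.5, -0.6, 2.9]
grip_width: 0.5
finger_force: 2.1
```

Request:
jog_arm(targets="0 0.07 0 0 0 0.083;0 0.07 0 0 0 0.083;0 0 0 0 0 0")

```text
time: 24.52
ee_pos: [590.9, 80.3, 42.7]
tcp_rot: [[0.312, 0.95, -0.001], [0.95, -0.312, 0.0], [-0.0, -0.001, -1.0]]
force: [-4.5, -1.5, 3.1]
grip_width: 0.3
finger_force: 2.5
```

Request:
jog_arm(targets="0 0.07 0 0 0 0.083;0 0.07 0 0 0 0.083;0 0 0 0 0 0")

```text
time: 24.77
ee_pos: [593.7, 79.6, 42.7]
tcp_rot: [[0.329, 0.944, -0.0], [0.944, -0.329, 0.0], [0.0, -0.0, -1.0]]
force: [-4.6, -0.7, 2.5]
grip_width: 0.6
finger_force: 2.4
```

Request:
jog_arm(targets="0 0.07 0 0 0 0.083;0 0 0 0 0 0")

```text
time: 24.93
ee_pos: [595.1, 79.2, 42.7]
tcp_rot: [[0.337, 0.941, -0.0], [0.941, -0.337, 0.0], [0.0, -0.0, -1.0]]
force: [-4.2, 0.1, 2.9]
grip_width: 0.4
finger_force: 2.5
```

Turned about 32° so far with no stop felt.

Request:
jog_arm(targets="0 0.07 0 0 0 0.083;0 0.07 0 0 0 0.083;0 0 0 0 0 0")

```text
time: 25.18
ee_pos: [598.0, 78.3, 42.7]
tcp_rot: [[0.354, 0.935, 0.0], [0.935, -0.354, 0.001], [0.001, 0.0, -1.0]]
force: [-4.7, -0.8, 2.7]
grip_width: 0.2
finger_force: 2.4
```

Request:
jog_arm(targets="0 0.07 0 0 0 0.083;0 0 0 0 0 0")

```text
time: 25.35
ee_pos: [599.4, 77.7, 42.7]
tcp_rot: [[0.362, 0.932, 0.001], [0.932, -0.362, 0.001], [0.001, 0.0, -1.0]]
force: [-4.8, 1.1, 2.0]
grip_width: 0.5
finger_force: 2.4
```

Request:
jog_arm(targets="0 0.07 0 0 0 0.083;0 0 0 0 0 0")

```text
time: 25.52
ee_pos: [600.4, 77.5, 42.7]
tcp_rot: [[0.37, 0.929, -0.0], [0.929, -0.37, 0.001], [0.001, -0.001, -1.0]]
force: [-5.1, 0.9, 3.0]
grip_width: 0.5
finger_force: 2.9
```

Request:
jog_arm(targets="0 0.05 0 0 0 0.06;0 0 0 0 0 0")

```text
time: 25.68
ee_pos: [600.9, 77.3, 42.6]
tcp_rot: [[0.376, 0.927, -0.002], [0.927, -0.376, 0.001], [0.001, -0.002, -1.0]]
force: [-5.8, 2.2, 3.5]
grip_width: 0.2
finger_force: 3.6
```

Request:
jog_arm(targets="0 0.05 0 0 0 0.06;0 0 0 0 0 0")

```text
time: 25.85
ee_pos: [601.4, 77.2, 42.6]
tcp_rot: [[0.382, 0.924, -0.003], [0.924, -0.382, 0.002], [0.001, -0.003, -1.0]]
force: [-6.9, 2.3, 4.6]
grip_width: 0.5
finger_force: 4.2
```

Request:
jog_arm(targets="0 0.05 0 0 0 0.06;0 0 0 0 0 0")

```text
time: 26.02
ee_pos: [601.9, 77.1, 42.6]
tcp_rot: [[0.388, 0.922, -0.004], [0.922, -0.388, 0.002], [0.001, -0.004, -1.0]]
force: [-7.9, 2.9, 5.6]
grip_width: 0.6
finger_force: 4.8
```

Request:
jog_arm(targets="0 0.05 0 0 0 0;0 0 0 0 0 0")

```text
time: 26.18
ee_pos: [602.4, 76.9, 42.6]
tcp_rot: [[0.387, 0.922, -0.005], [0.922, -0.387, 0.003], [0.001, -0.005, -1.0]]
force: [-9.1, 3.5, 5.8]
grip_width: 0.6
finger_force: 5.4
```

Request:
jog_arm(targets="0 0.05 0 0 0 0;0 0 0 0 0 0;0 0 0 0 0 0")

```text
time: 26.43
ee_pos: [602.9, 76.7, 42.5]
tcp_rot: [[0.387, 0.922, -0.005], [0.922, -0.387, 0.003], [0.001, -0.006, -1.0]]
force: [-10.8, 3.7, 7.4]
grip_width: 0.3
finger_force: 6.0
```

The nut is firm: force climbed steadily to about 11 N (1.8 N m) with almost no motion. I'm easing off and clearing away.

Request:
jog_arm(targets="0 -0.1 0 0 0 0;0 -0.1 0 0 0 0;0 -0.1 0 0 0 0;0 -0.2 0 0 0 0;0 -0.3 0 0 0 0;0 -0.5 0 0 0 0;0 -0.5 -0.5 0 0 0;0 -0.5 -1 0 0 0;0 -1 -1 0 0 0;0 -1 -1 0 0 0;0 -1 -1 0 0 0;0 -1 -1 0 0 0;0 -1 0 0 0 0;0 -1 0 0 0 0;0 -1 0 0 0 0;0 -1 0 0 0 0;0 -1 0 0 0 0;0 -1 0 0 0 0;0 0 0 0 0 0;0 0 0 0 0 0")

```text
time: 28.1
ee_pos: [377.9, 170.7, 152.8]
tcp_rot: [[0.386, 0.922, 0.002], [0.922, -0.386, 0.0], [0.001, 0.002, -1.0]]
force: [0.1, -0.2, 0.8]
grip_width: 0.4
finger_force: 0.0
```

```bash
python3 -c "
from h import *
go((549.5,-81)); snap('top','t5'); snap('scene','s5')
a=np.load('pics/t5.npy')[170:260,210:345]; b=np.load('pics/s5.npy')[205:275,215:335]
cv2.imwrite('pics/m5.png',np.vstack([cv2.resize(a,(480,320),interpolation=2),cv2.resize(b,(480,280),interpolation=2)]))"
```

```text
t 28.1 ee [377.93 170.65 152.83] F [ 0.06 -0.25  0.84] M [-0.11  0.11  0.01] w 0.4
tool dx,dy to target [-165.88  255.44] ang -22.72 tilt [0.0019 0.0002]
```

View pics/m5.png

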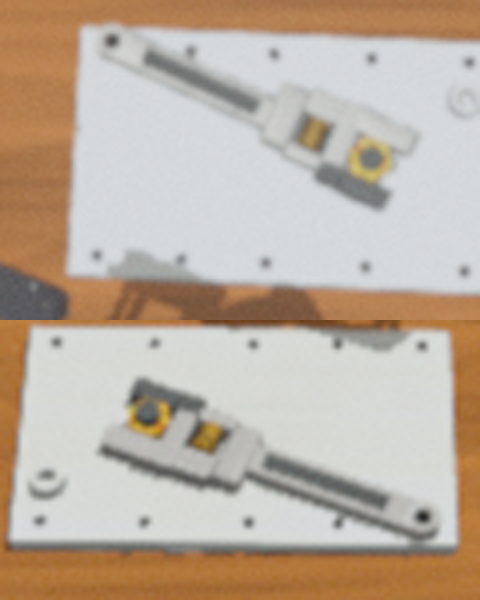

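The wrench lies flat, turned about 34°, with the jaw still against the nut (crop: nut (370,158), jaw (352,187)). The bystander ring is where it was. I'm handing in.

```bash
python3 -c "
from h import *
print(r.close_job())"
```

```text
the job is handed in; nothing more can be done
None
```

I rolled the jaw snug on the nut and swung the handle about 34° clockwise until the nut came up firm at about 11 N on the handle; the wrench lies flat with the jaw still against the nut, though one worm stroke reached about 20 N (over the 15 N advised, under the 25 N bend limit). Handed in at about 28 s; no verdict was shown.

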